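# Lay out the bar tray

### The arm

A 6-joint arm with a two-finger parallel gripper is mounted at the origin on the work surface. World frame = base frame: x ahead of the robot, y to its left, z up, the work surface at z = 0. Lengths are in m, angles in rad, forces in N, time in s.
With the tool pointing down it reaches from about 0.35 to 0.975 m from the base axis. Payload 4.9 kg.
Tool frame: the origin (TCP) lies midway between the tips of the shut fingers; the grasp point (between the pads) lies 19 mm behind it; z points along the fingers, y is the line along which they close (so a half turn about z gives the same grasp; the last joint's range is limited). The gripper opens to 85 mm and grips with 20 to 120 N. Pads are 22 mm wide; open, the fingers measure 114 mm over their backs; the gripper's body (76 mm by 85 mm) begins 54 mm behind the grasp point. The pads swing forward as they close: fully open they stand 13 mm farther back than shut.
Start: joints at [1.074, 0.053, 1.613, -0, 1.476, -0.119], TCP at [0.231, 0.581, 0.199] pointing down, gripper open.
Joint ranges: [-3.01, 3.01], [-1.01, 2.22], [0.06, 2.58], [-1.02, 4.17], [0.09, 2.62], [-3.14, 3.14]. Speed limits (rad/s): [2.57, 2.57, 3.14, 3.14, 3.14, 3.14].

### API

Orientations are given as a unit quaternion [w, x, y, z].
In Python, from plant import manip gives the robot as it stands.
- The arm moves only by the tool move_arm, never from a script. Its argument "increments" is one flat list of numbers, 5 for each row, row after row: the shift along the tool's x, y, z in mm, then the turn about the tool's z in rad, then the opening, from 0 (shut) to 1 (fully open). In form: [tx, ty, tz, spin, jaw, tx, ty, tz, spin, jaw, ...]. A call has 1 to 8 rows; each row shifts and turns the commanded pose from where the row before left it, along the tool's axes as they then stand; what a row does not reach is not made up. A row lasts 1/12 s, in which the tool goes at most 41.7 mm and 7.16 degrees, less where a joint would pass 70% of its speed; a pose out of reach is approached as far as the arm can. A call with a gripper value outside its range is refused whole. The fingers move at their own pace and stop on an object; the grip force is fixed at half the most. Time passes only in rows, so rows that do not move let the fingers close. It gives the time, the measured TCP pose, the force, the opening and the grip force at its end, in the units of the state.
- manip.state(): the state, without advancing time (a new reading comes with each control period).
- manip.grab_frame(name): name is "scene" or "top" or "wrist"; returns a dict with "image" (384x512x3 uint8, blue, green, red), "fov_y" (degrees; the focal length in pixels is half the picture's height over the tangent of half this angle, whatever the lens; pixels are square), "cx", "cy" (the principal point, pixels), "eye" and "rotation" of the camera in the world; the wrist camera has in their place "T_tool_cam" (4x4, takes a point from camera to tool coordinates, whose origin is the TCP and whose axes are the flange's). Camera axes: x right, y down, z forward; pixel columns grow to the right and rows downward; lengths in m; the calibration is good to about 2 mm. A picture is of the moment at which its call begins: read the wrist's pose just before it. There is no depth.
- manip.job_done(): hands the job in; it is judged then, once.
The state is a dict: "time": time; "joint_pos": joint angles; "joint_vel": joint speeds; "joint_efforts": joint torques, N m; "tool_pos": TCP position; "tool_rot": TCP orientation; "contact_force": force on the tool from outside, world axes, zero at the start; "ft_torque": the same for the moment, N m; "gripper_width": opening from 0.0 (shut) to 1.0 (fully open); "grasp_force": force on a finger pad.
Only numpy, scipy, OpenCV 4.12 (cv2) and the standard library are available. Lean on these libraries where they do the work, as an engineer would, in place of code of your own. Each camera call takes 0.05 s, during which the arm holds its last target. There are 200 camera calls.

### The job

Lay out the bar tray, counting the robot's side as its front: stand the amber bottle directly in front of the copper bowl of yellow fruit, the green bottle directly in front of the white candle, the blue jar midway between the two bottles with its wooden lid on top, and the steel jigger directly behind the jar, between bowl and candle. Everything stands upright, centred on its inlaid ring (the lid seated square on the jar), and is let go. Leave the red bottle where it is and tip nothing over on the way.

Things in the scene. Friction and masses are not known exactly. Their poses are not given: they have to be found in the camera images.
- tray: Fixed dark wood tray, 240 (x) by 320 mm (y), brass rim 12 mm high, bar handles 34 mm high at the short ends; floor 6 mm above the counter. Six flush brass rings, 72 mm across, centred at x = -55 (front row, robot's side) and +55 mm (back row), y = -100, 0, +100 mm. Origin: centre of its underside; x from front to back edge, away from the robot (yaw within 0.25 rad), y to the robot's left, z up.
- bowl: Copper bowl with three small yellow fruits, 84 mm across, 50 mm high, fixed on one outer ring of the tray's back row (left or right varies; the candle has the other). Origin: centre of its underside, on the tray floor; axes parallel to the tray's: directly in front is -x, and the ring there is centred 110 mm from its origin.
- candle: White pillar candle 58 mm across on a brass saucer 80 mm across, 58 mm high, fixed on the other outer ring of the back row. Origin: centre of its underside, on the tray floor; axes parallel to the tray's: directly in front is -x, and the ring there is centred 110 mm from its origin.
- amber_bottle: Amber (brown) glass bottle, upright: straight body 50 mm across up to 74 mm height, then a shoulder to a 20 mm neck with a 24 mm black cap, 120 mm tall, paper label on the side; about 0.3 kg, loose. Origin: centre of its underside, z up; yaw means nothing. To go on the front-row ring before the bowl.
- green_bottle: Green glass bottle, upright: straight body 50 mm across up to 74 mm height, then a shoulder to a 20 mm neck with a 24 mm black cap, 120 mm tall, paper label on the side; about 0.3 kg, loose. Origin: centre of its underside, z up; yaw means nothing. To go on the front-row ring before the candle.
- jar: Blue ceramic jar, open at the top, upright: straight cylinder 62 mm in outer diameter, 60 mm high, wall 4 mm (mouth about 54 mm), about 0.25 kg, loose. Origin: centre of its underside, z up; yaw means nothing. Goes on the middle ring of the front row.
- lid: The jar's pale wooden lid, about 0.06 kg, loose, right way up: disc 62 mm across, 7 mm thick; below it a plug 44 mm across, 6 mm deep, that drops loosely into the jar's mouth; on it an upright round knob 22 mm across, 28 mm tall. Origin: centre of the plug's underside, z up; disc top at 13 mm, knob top at 41 mm. Seated, its origin is 54 mm above the jar's.
- jigger: Steel bar measure (jigger), hourglass shape, upright, 90 mm tall: foot 42 mm across, waist 20 mm across at 34 to 40 mm height, straight-sided upper cup 42 mm across from 52 to 90 mm height (good to grip), about 0.12 kg, loose. Origin: centre of its underside, z up; yaw means nothing. Goes on the middle ring of the back row.
- red_bottle: Red bottle of the same shape and size as the amber and green ones, 120 mm tall and 50 mm in diameter, loose; not wanted: it must stay where it stands. Origin: centre of its underside.

How it is judged:
By the outcome, as a careful person would: the job done as asked, in the order asked, and still so for the second after the job is handed in, with the robot touching nothing.
It also fails if it takes over 122 s, if anything falls off the work surface, if the arm or the gripper's body presses on something with over 40 N, if the wrist force passes 120 N, or if a joint passes its speed limit or range.

## Working session

There is one attempt and no reset: what is moved stays moved. The work goes in short steps, Python scripts to look and compute and a tool call to move; the robot and the scene stay as the last step left them, time stands still between calls to the robot, and variables do not carry over. Pictures are saved under pics/ and viewed, at most 14 in all, crops included, and the job is handed in when it is done.

Besides the shell and the picture viewer there is one more tool, called after "Call:" in YAML: its name, and indented under it one key for each argument. move_arm: Moves the arm, as the interface text tells. Its arguments: {"type":"object","properties":{"increments":{"type":"array"}},"required":["increments"]}

```bash
mkdir -p pics; ls; cat > h.py <<'E'
import numpy as np, cv2
from plant import manip
def cam(name):
    s=manip.state(); f=manip.grab_frame(name)
    f['f']=384/2/np.tan(np.radians(f['fov_y'])/2)
    return s,f
E
python3 - <<'E'
from h import *
for n in ("top","scene"):
    s,f=cam(n); cv2.imwrite(f"pics/{n}0.png",f['image'])
    print(n,{k:np.round(v,4).tolist() for k,v in f.items() if k!='image'})
    np.savez(f"{n}0.npz",**f)
print({k:np.round(v,3).tolist() for k,v in s.items()})
E
```

```text
pics
top {'fov_y': 57.1081, 'cx': 249.0021, 'cy': 193.1392, 'eye': [0.3995, -0.0112, 0.9182], 'rotation': [-0.0564, 0.7088, -0.7023, 0.0341], 'f': 352.826}
scene {'fov_y': 52.0571, 'cx': 260.916, 'cy': 191.0193, 'eye': [0.8933, -0.453, 0.7618], 'rotation': [-0.3197, 0.882, 0.3265, -0.1151], 'f': 393.1613}
{'time': 0.05, 'joint_pos': [1.074, 0.053, 1.614, -0.0, 1.476, -0.119], 'joint_vel': [-0.001, 0.001, -0.004, 0.001, -0.001, -0.001], 'joint_efforts': [-0.0, -39.518, -37.166, -0.0, 0.004, 0.0], 'tool_pos': [0.23, 0.58, 0.197], 'tool_rot': [-0.0, 0.188, 0.982, -0.001], 'contact_force': [-0.369, 0.019, 0.133], 'ft_torque': [0.009, -0.004, 0.04], 'grasp_force': 0.0, 'gripper_width': 1.0}
```

View pics/top0.png

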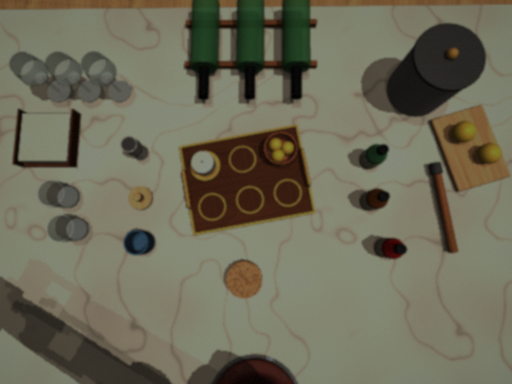

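View pics/scene0.png

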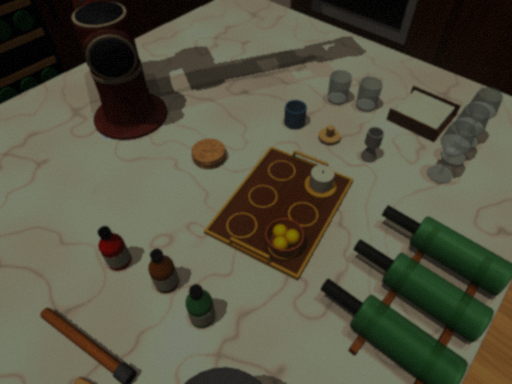

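```bash
python3 - <<'E'
import numpy as np,cv2
t=np.load("top0.npz")['image']; s=np.load("scene0.npz")['image']
g=lambda im:np.clip(im.astype(float)*1.6,0,255).astype(np.uint8)
a=np.vstack([np.hstack([cv2.resize(g(t[120:270,110:310]),None,fx=4,fy=4,interpolation=cv2.INTER_CUBIC)])])
cv2.imwrite("pics/tl.png",a)
b=np.hstack([cv2.resize(g(t[130:270,350:415]),None,fx=4,fy=4,interpolation=cv2.INTER_CUBIC),cv2.resize(g(s[220:336,90:222]),None,fx=4,fy=4,interpolation=cv2.INTER_CUBIC)[:464]] if 0 else [cv2.resize(g(t[135:265,350:415]),None,fx=4,fy=4,interpolation=cv2.INTER_CUBIC),cv2.resize(g(s[210:340,90:222]),None,fx=4,fy=4,interpolation=cv2.INTER_CUBIC)])
cv2.imwrite("pics/br.png",b)
E
```

```text
(no output)
```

View pics/tl.png

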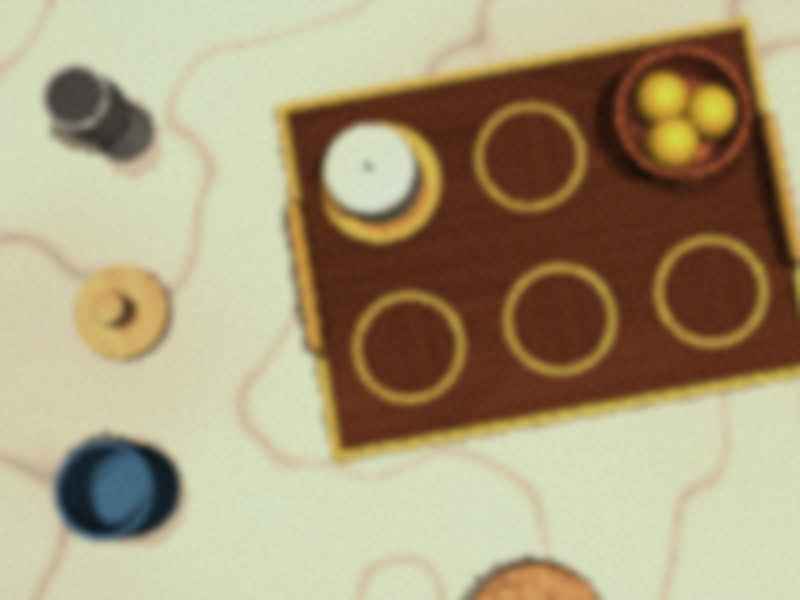

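View pics/br.png

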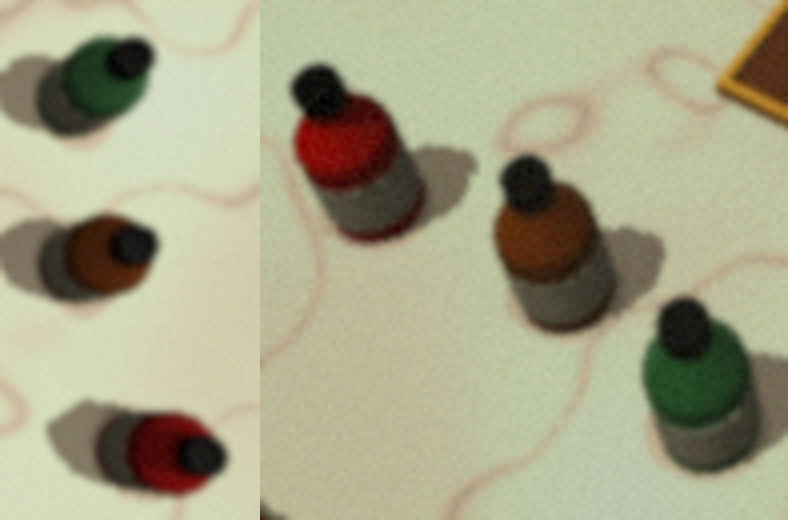

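```bash
cat >> h.py <<'E'
from scipy.spatial.transform import Rotation as R
def rot(q): return R.from_quat(np.array(q)[[1,2,3,0]]).as_matrix() if np.size(q)==4 else np.array(q)
def ray(f,u,v):
    d=np.array([(u-f['cx'])/f['f'],(v-f['cy'])/f['f'],1.]); return f['eye'],rot(f['rotation'])@d
def onz(f,u,v,z):
    o,d=ray(f,u,v); return o+d*(z-o[2])/d[2]
def tri(a,b):
    (o1,d1),(o2,d2)=a,b; d1=d1/np.linalg.norm(d1); d2=d2/np.linalg.norm(d2)
    k=np.linalg.lstsq(np.c_[d1,-d2],o2-o1,rcond=None)[0]; p,q=o1+k[0]*d1,o2+k[1]*d2
    return (p+q)/2,np.linalg.norm(p-q)
E
python3 - <<'E'
from h import *
t=dict(np.load("top0.npz")); s=dict(np.load("scene0.npz"))
c=lambda U,V,x,y:((U+.5)/4-.5+x,(V+.5)/4-.5+y)
r=np.array([onz(t,*c(*p,110,120),.006)[:2] for p in [(409,347),(560,319),(712,291),(530,157)]])
m=np.array([(-55,100),(-55,0),(-55,-100),(55,0)])/1e3
A=m-m.mean(0);B=r-r.mean(0);U,_,V=np.linalg.svd(A.T@B);Rt=(U@V).T
o=r.mean(0)-Rt@m.mean(0);print("tray",o,np.arctan2(Rt[1,0],Rt[0,0]),"res",((m@Rt.T+o-r)*1e3).round(1).tolist())
print("rings L M R backM",(m@Rt.T+o).round(4).tolist())
for n,p,z in [("jig",(77,95),.09),("lid",(123,312),.013),("jar",(107,489),.06)]: print(n,onz(t,*c(*p,110,120),z).round(4))
for n,p,q in [("green",(131,59),(425,325)),("amber",(135,245),(267,183)),("red",(202,455),(60,88))]:
    print(n,onz(t,*c(*p,350,135),.115).round(4),onz(s,*c(*q,90,210),.112).round(4),tri(ray(t,*c(*p,350,135)),ray(s,*c(*q,90,210))))
w,f=cam("wrist");print(f['T_tool_cam'].round(4).tolist(),f['f'],f['cx'],f['cy'],rot(w['tool_rot']).round(3).tolist())
E
```

```text
tray [0.55437596 0.02694912] 0.1925198762649532 res [[-0.2, -0.1], [-0.1, -0.1], [-0.1, 0.4], [0.3, -0.1]]
rings L M R backM [[0.4813, 0.1146], [0.5004, 0.0164], [0.5195, -0.0817], [0.6084, 0.0375]]
jig [0.6263 0.31   0.09  ]
lid [0.5021 0.3015 0.013 ]
jar [0.3883 0.2896 0.06  ]
green [ 0.6068 -0.2917  0.115 ] [ 0.6076 -0.2904  0.112 ] (array([ 0.6077178 , -0.29148244,  0.11369272]), np.float64(0.0018237975442433362))
amber [ 0.4988 -0.29    0.115 ] [ 0.4986 -0.2892  0.112 ] (array([ 0.49925317, -0.29001451,  0.1137771 ]), np.float64(0.0010744544650914522))
red [ 0.3815 -0.3225  0.115 ] [ 0.3795 -0.3208  0.112 ] (array([ 0.38182953, -0.32187243,  0.11544388]), np.float64(0.0010144372891962299))
[[-0.0006, -0.9484, -0.3172, 0.0812], [1.0, -0.0008, 0.0006, 0.0003], [-0.0008, -0.3172, 0.9484, -0.1741], [0.0, 0.0, 0.0, 1.0]] 264.91745584965753 254.23252634634804 194.25638732240594 [[-0.929, 0.369, -0.001], [0.369, 0.929, -0.002], [0.0, -0.002, -1.0]]
```

```bash
cat >> h.py <<'E'
YAW=0.1925
P=dict(amber=(.499,-.290),green=(.6072,-.2912),jar=(.3883,.2896),lid=(.5021,.3015),jig=(.6263,.310),
 L=(.4813,.1146),M=(.5004,.0164),Rr=(.5195,-.0817),B=(.6084,.0375))
def to(x,y,z,yaw=YAW):
    s=manip.state(); Q=rot(s['tool_rot']); p=np.array(s['tool_pos'])
    th=np.arctan2(-Q[1,0],-Q[0,0])
    c,n=np.cos(yaw),np.sin(yaw); Rd=np.array([[-c,-n,0],[-n,c,0],[0,0,-1]]).T
    Rd=np.array([[-c,-n,0],[-n,c,0],[0,0,-1]])
    print("t%.2f"%s['time'],"pos",p.round(4),"yaw %.3f spin %.3f"%(th,-(yaw-th)),"w %.3f F"%s['gripper_width'],np.round(s['contact_force'],1),"g %.1f"%s['grasp_force'],
      "shift(mm, after spin)",(Rd.T@(np.array([x,y,z])-p)*1e3).round(1), "now",(Q.T@(np.array([x,y,z])-p)*1e3).round(1))
E
python3 -c "
from h import *
to(*P['amber'],.2)"
```

```text
t0.15 pos [0.2303 0.5804 0.1975] yaw -0.378 spin -0.570 w 1.001 F [0.4 0.2 0. ] g 0.0 shift(mm, after spin) [ -97.2 -905.8   -2.5] now [-570.8 -710.    -1.4]
```

Call:
move_arm:
  increments: [0,0,0,-0.115,1,0,0,0,-0.115,1,0,0,0,-0.115,1,0,0,0,-0.115,1,0,0,0,-0.11,1]

```text
time: 0.57
tool_pos: [0.2304, 0.5807, 0.198]
tool_rot: [-0.0, -0.099, 0.995, -0.0]
contact_force: [-0.0, -1.1, -0.4]
gripper_width: 0.997
grasp_force: 0.0
```

```bash
python3 -c "
from h import *
to(*P['amber'],.2)"
```

```text
t0.57 pos [0.2304 0.5807 0.198 ] yaw 0.198 spin 0.005 w 0.997 F [-0.  -1.1 -0.4] g 0.0 shift(mm, after spin) [ -97.1 -906.    -2. ] now [ -92.3 -906.5   -1.5]
```

Call:
move_arm:
  increments: [-4,-38,0,0,1,-4,-38,0,0,1,-4,-38,0,0,1,-4,-38,0,0,1,-4,-38,0,0,1,-4,-38,0,0,1,-4,-38,0,0,1,-4,-38,0,0,1]

```text
time: 1.23
tool_pos: [0.3199, 0.2869, 0.1982]
tool_rot: [0.0, -0.096, 0.995, -0.0]
contact_force: [1.9, -0.7, 0.7]
gripper_width: 1.0
grasp_force: 0.0
```

Call:
move_arm:
  increments: [-4,-38,0,0,1,-4,-38,0,0,1,-4,-38,0,0,1,-4,-38,0,0,1,-4,-38,0,0,1,-4,-38,0,0,1,-4,-38,0,0,1,-4,-38,0,0,1]

```text
time: 1.9
tool_pos: [0.4095, -0.0056, 0.1984]
tool_rot: [0.0, -0.096, 0.995, -0.0]
contact_force: [1.1, 0.1, -0.3]
gripper_width: 1.0
grasp_force: 0.0
```

Call:
move_arm:
  increments: [-4,-38,0,0,1,-4,-38,0,0,1,-4,-38,0,0,1,-4,-38,0,0,1,-4,-38,0,0,1,-4,-38,0,0,0.7,-4,-38,0,0,0.7,0,0,0,0,0.7]

```text
time: 2.57
tool_pos: [0.4882, -0.2647, 0.1973]
tool_rot: [-0.001, -0.094, 0.996, -0.001]
contact_force: [-0.1, 0.4, -0.2]
gripper_width: 0.702
grasp_force: 0.0
```

```bash
python3 -c "
from h import *
to(*P['amber'],.09)
w,f=cam('wrist'); cv2.imwrite('pics/w1.png',f['image'])"
```

```text
t2.57 pos [ 0.4882 -0.2647  0.1973] yaw 0.187 spin -0.005 w 0.702 F [-0.1  0.4 -0.2] g 0.0 shift(mm, after spin) [ -5.8 -26.9 107.3] now [ -6.1 -26.7 107.3]
```

View pics/w1.png

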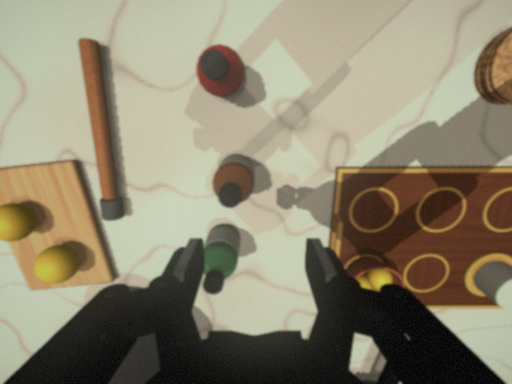

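```bash
cat >> h.py <<'E'
def wr(s,f):
    T=np.array(f['T_tool_cam']); Q=rot(s['tool_rot']); g=dict(f); g['eye']=np.array(s['tool_pos'])+Q@T[:3,3]; g['rotation']=Q@T[:3,:3]; return g
E
python3 -c "
from h import *
w,f=cam('wrist'); g=wr(w,f)
print(onz(g,230,194,.115),onz(g,215,66,.115),onz(g,214,282,.115))
to(*P['amber'],.09)
"
```

```text
[ 0.49654525 -0.28520832  0.115     ] [ 0.38189546 -0.31693457  0.115     ] [ 0.60504165 -0.28639382  0.115     ]
t2.67 pos [ 0.4874 -0.2604  0.1975] yaw 0.190 spin -0.002 w 0.701 F [-0.4  0.4 -0.2] g 0.0 shift(mm, after spin) [ -5.7 -31.3 107.5] now [ -5.9 -31.5 107.5]
```

```bash
python3 -c "
from h import *
to(*P['amber'],.09)
w,f=cam('wrist'); g=wr(w,f); cv2.imwrite('pics/w2.png',f['image'])
print(onz(g,230,194,.115))
im=f['image'][170:230,200:270].astype(int); m=im.max(2)<45; v,u=np.nonzero(m); print(u.mean()+200,v.mean()+170,m.sum())
to(*P['amber'],.09)
"
```

```text
t2.67 pos [ 0.4874 -0.2604  0.1975] yaw 0.190 spin -0.002 w 0.701 F [-0.4  0.4 -0.2] g 0.0 shift(mm, after spin) [ -5.7 -31.3 107.5] now [ -5.9 -31.5 107.5]
[ 0.49644569 -0.28351249  0.115     ]
nan nan 0
t2.72 pos [ 0.4874 -0.2594  0.1978] yaw 0.191 spin -0.001 w 0.699 F [-0.   0.6  0.1] g 0.0 shift(mm, after spin) [ -5.5 -32.3 107.8] now [ -5.6 -32.4 107.7]<string>:6: RuntimeWarning: Mean of empty slice.
  ret = ret.dtype.type(ret / rcount)
```

Call:
move_arm:
  increments: [-5.5,-32,0,0,0.7,0,0,25,0,0.7,0,0,30,0,0.7,0,0,30,0,0.7,0,0,22,0,0.7,0,0,0,0,0.7,0,0,0,0,0.7]

```text
time: 3.3
tool_pos: [0.4984, -0.2879, 0.0906]
tool_rot: [-0.001, -0.097, 0.995, 0.001]
contact_force: [0.1, -0.1, 0.1]
gripper_width: 0.695
grasp_force: 0.0
```

```bash
python3 -c "
from h import *
to(*P['amber'],.09)
"
```

```text
t3.30 pos [ 0.4984 -0.2879  0.0906] yaw 0.194 spin 0.001 w 0.695 F [ 0.1 -0.1  0.1] g 0.0 shift(mm, after spin) [-0.2 -2.1  0.6] now [-0.2 -2.1  0.6]
```

Call:
move_arm:
  increments: [0,-2,0,0,0.5,0,0,0,0,0.4,0,0,0,0,0.3,0,0,0,0,0.1,0,0,0,0,0,0,0,0,0,0,0,0,0,0,0]

```text
time: 3.88
tool_pos: [0.4997, -0.2918, 0.0917]
tool_rot: [0.0, -0.096, 0.995, -0.0]
contact_force: [-0.3, -0.2, 0.7]
gripper_width: 0.001
grasp_force: 0.0
```

Call:
move_arm:
  increments: [0,0,0,0,0,0,0,0,0,0,0,0,-10,0,0,0,0,-25,0,0,0,0,-30,0,0,0,0,-15,0,0,0,0,0,0,0]

```text
time: 4.47
tool_pos: [0.5022, -0.2937, 0.1778]
tool_rot: [0.003, -0.096, 0.995, -0.003]
contact_force: [0.4, -0.4, 0.4]
gripper_width: 0.004
grasp_force: 0.0
```

```bash
python3 -c "
from h import *
to(*P['Rr'],.17)
w,f=cam('wrist'); cv2.imwrite('pics/w3.png',f['image'])
"
```

```text
t4.47 pos [ 0.5022 -0.2937  0.1778] yaw 0.192 spin -0.000 w 0.004 F [ 0.4 -0.4  0.4] g 0.0 shift(mm, after spin) [-57.5 204.7   7.8] now [-57.4 204.8   6.7]
```

View pics/w3.png

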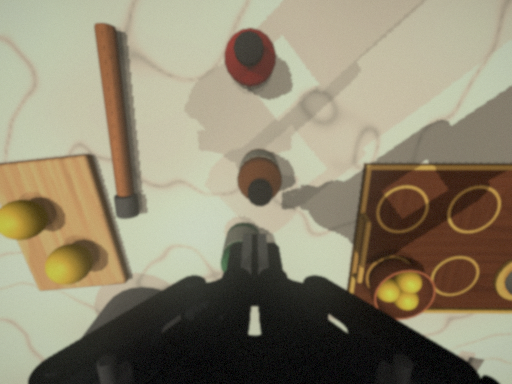

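```bash
python3 -c "
from h import *
w,f=cam('wrist'); g=wr(w,f); cv2.imwrite('pics/x.png',f['image'])
print(w['tool_pos'],onz(g,260,190,.115),onz(g,249,48,.115))
a=f['image'][120:300,160:360]
t=cam('top')[1]['image'][150:300,330:430]; s=cam('scene')[1]['image'][190:340,60:260]
r=lambda i,k:cv2.resize(np.clip(i*1.5,0,255).astype(np.uint8),None,fx=k,fy=k,interpolation=2)
o=np.hstack([r(t,3),r(s,3)[:450,:500]]);cv2.imwrite('pics/ts.png',o)
"
```

```text
[ 0.50115063 -0.29285174  0.17501661] [ 0.49366909 -0.28895543  0.115     ] [ 0.3805431  -0.32053364  0.115     ]
```

View pics/ts.png

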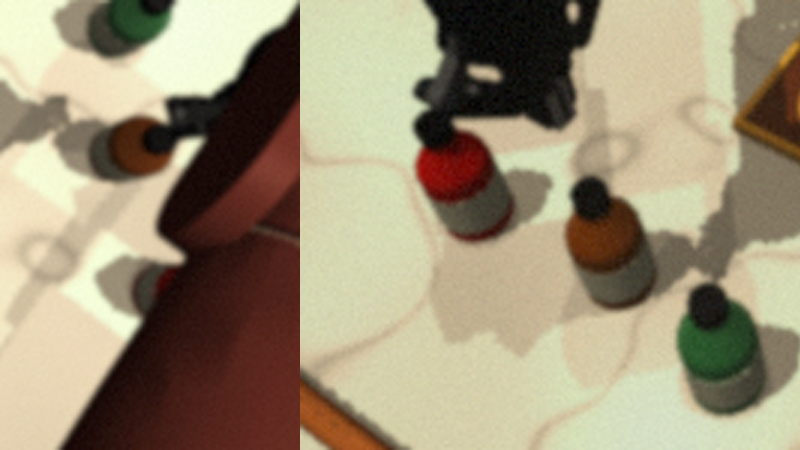

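```bash
cat >> h.py <<'E'
def proj(f,p):
    c=rot(f['rotation']).T@(np.array(p)-f['eye']); return np.array([f['cx']+f['f']*c[0]/c[2],f['cy']+f['f']*c[1]/c[2]])
E
python3 -c "
from h import *
t=dict(np.load('top0.npz')); s=dict(np.load('scene0.npz'))
p=np.array(manip.state()['tool_pos'])
for q in (p,p+[0,0,.073]): print(((proj(t,q)-[330,150])*3).round(),((proj(s,q)-[60,190])*3).round()+[300,0])
a=(158/3+330-.3,138/3+150-.3); b=(290/3+60-.3,198/3+190-.3); print(onz(t,*a,.114),onz(s,*b,.112),tri(ray(t,*a),ray(s,*b)))
"
```

```text
[189. 128.] [567. 148.]
[232. 113.] [539.  75.]
[ 0.49928685 -0.2881314   0.114     ] [ 0.49910348 -0.2896498   0.112     ] (array([ 0.4992945 , -0.28927045,  0.11177094]), np.float64(0.0008999254792800515))
```

```bash
python3 -c "
from h import *
p=np.array(manip.state()['tool_pos']); o=[]
for n,(x,y,w,h) in dict(top=(360,140,100,100),scene=(180,150,100,100)).items():
    s,f=cam(n); i=f['image'][y:y+h,x:x+w]; i=cv2.resize(np.clip(i*2.,0,255).astype(np.uint8),None,fx=4,fy=4,interpolation=2)
    for k,c in ((0,(0,0,255)),(.04,(255,0,255)),(.073,(255,255,0))):
        u=((proj(f,p+[0,0,k])-[x,y]+.5)*4).astype(int); cv2.circle(i,tuple(int(a) for a in u),4,c,1)
    o.append(i)
print(p,proj(f,p)); cv2.imwrite('pics/ts2.png',np.hstack(o))
"
```

```text
[ 0.49895351 -0.29116932  0.17002379] [149.13298858 239.43645536]
```

View pics/ts2.png

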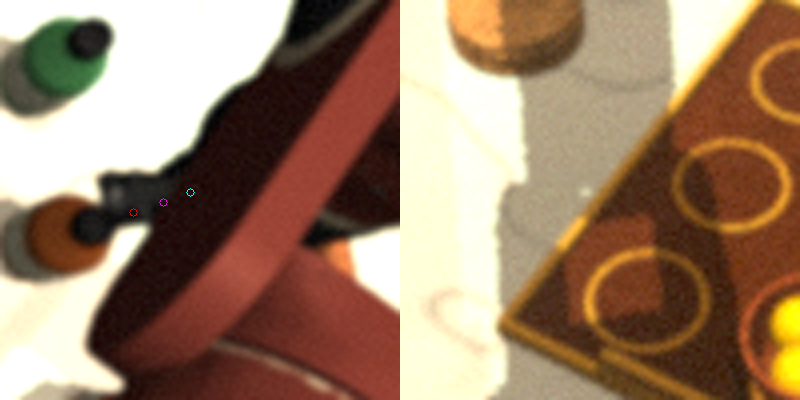

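```bash
python3 -c "
from h import *
s,f=cam('scene'); p=np.array(s['tool_pos']); x,y=80,170
i=f['image'][y:y+120,x:x+150]; i=cv2.resize(np.clip(i*2.5,0,255).astype(np.uint8),None,fx=5,fy=5,interpolation=2)
for k,c in ((0,(0,0,255)),(.04,(255,0,255)),(.073,(255,255,0))):
    u=((proj(f,p+[0,0,k])-[x,y]+.5)*5).astype(int); cv2.circle(i,tuple(int(a) for a in u),4,c,1)
print(s['tool_pos'],s['gripper_width'],s['joint_pos']); cv2.imwrite('pics/s3.png',i)
"
```

```text
[ 0.49878971 -0.29107051  0.16955818] -0.001258605938484052 [-6.57055335e-01 -3.77777067e-02  1.75258655e+00 -4.27249513e-05
  1.43006984e+00 -2.42005105e+00]
```

View pics/s3.png

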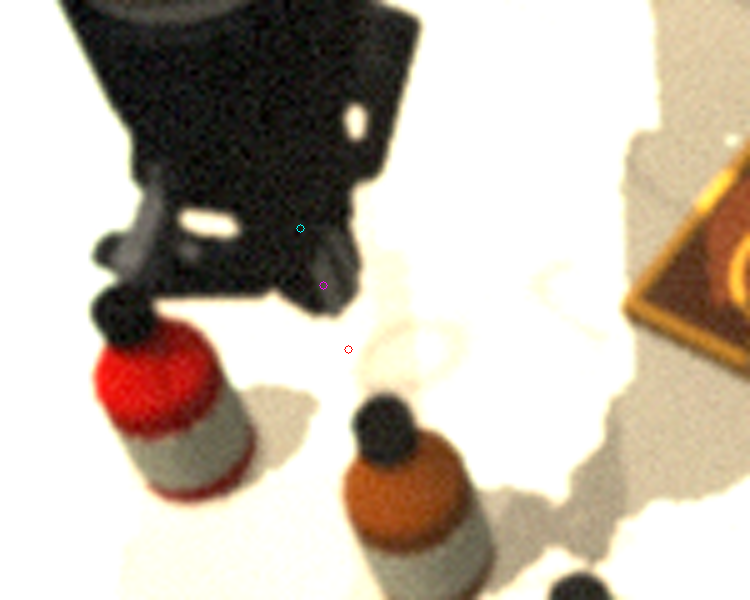

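```bash
python3 -c "
from h import *
t=dict(np.load('top0.npz')); s=dict(np.load('scene0.npz'))
for T in ((112,195),(120,200),(125,190),(130,205)):
  for S in ((332,310),(320,300)):
    print(T,S,tri(ray(t,T[0]/4+359.6,T[1]/4+139.6),ray(s,S[0]/5+79.6,S[1]/5+169.6)))
w,f=cam('wrist'); im=f['image'][215:300,215:295]; cv2.imwrite('pics/wc.png',cv2.resize(np.clip(im*3.,0,255).astype(np.uint8),None,fx=7,fy=7,interpolation=2))
"
```

```text
(112, 195) (332, 310) (array([ 0.5002841 , -0.28221929,  0.1869984 ]), np.float64(0.018775415744157184))
(112, 195) (320, 300) (array([ 0.4985506 , -0.28219936,  0.19176548]), np.float64(0.02265890186090289))
(120, 200) (332, 310) (array([ 0.49893282, -0.28406356,  0.18742996]), np.float64(0.014123640692304242))
(120, 200) (320, 300) (array([ 0.49719466, -0.28403588,  0.19214369]), np.float64(0.018034223069243762))
(125, 190) (332, 310) (array([ 0.50308718, -0.28524795,  0.19288195]), np.float64(0.015133357386740815))
(125, 190) (320, 300) (array([ 0.50134437, -0.28521308,  0.19752923]), np.float64(0.019000489857146606))
(130, 205) (332, 310) (array([ 0.49773942, -0.28635106,  0.18853814]), np.float64(0.008709090946588461))
(130, 205) (320, 300) (array([ 0.49599499, -0.28631392,  0.19318122]), np.float64(0.012646968961662064))
```

View pics/wc.png

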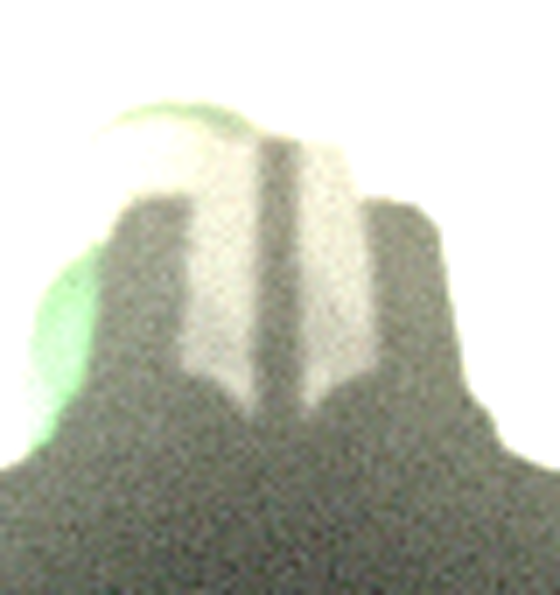

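Call:
move_arm:
  increments: [0,0,0,0,0.65,0,0,0,0,0.65,0,0,0,0,0.65,0,0,30,0,0.65,0,0,30,0,0.65,0,0,20,0,0.65,0,0,10,0,0.65,0,0,11,0,0.65]

```text
time: 5.53
tool_pos: [0.4995, -0.2916, 0.0695]
tool_rot: [-0.0, -0.096, 0.995, 0.0]
contact_force: [-0.1, 0.2, 1.1]
gripper_width: 0.652
grasp_force: 0.0
```

Call:
move_arm:
  increments: [0,0,0,0,0.65,0,0,0,0,0.5,0,0,0,0,0.35,0,0,0,0,0.2,0,0,0,0,0,0,0,0,0,0,0,0,0,0,0,0,0,0,0,0]

```text
time: 6.2
tool_pos: [0.5009, -0.2924, 0.0726]
tool_rot: [0.001, -0.096, 0.995, -0.001]
contact_force: [-0.9, 1.2, 6.6]
gripper_width: 0.255
grasp_force: 58.9
```

```bash
python3 -c "
from h import *
to(*P['Rr'],.17)
"
```

```text
t6.20 pos [ 0.5009 -0.2924  0.0726] yaw 0.192 spin -0.000 w 0.255 F [-0.9  1.2  6.6] g 58.9 shift(mm, after spin) [-58.6 203.3 -97.4] now [-58.8 203.1 -97.7]
```

Call:
move_arm:
  increments: [0,0,-8,0,0,0,0,-20,0,0,0,0,-30,0,0,0,0,-20,0,0,0,0,0,0,0]

```text
time: 6.62
tool_pos: [0.5021, -0.2937, 0.1541]
tool_rot: [0.003, -0.096, 0.995, -0.003]
contact_force: [1.9, -0.7, -1.6]
gripper_width: 0.256
grasp_force: 59.2
```

Call:
move_arm:
  increments: [-5,14,0,0,0,-10,35,0,0,0,-10,35,0,0,0,-10,35,0,0,0,-10,35,0,0,0,-9,30,0,0,0,-5,15,0,0,0,0,4,0,0,0]

```text
time: 7.28
tool_pos: [0.5173, -0.0774, 0.1457]
tool_rot: [-0.002, -0.098, 0.995, 0.001]
contact_force: [-0.5, -0.8, -2.8]
gripper_width: 0.249
grasp_force: 59.4
```

Call:
move_arm:
  increments: [0,0,0,0,0,0,0,0,0,0,0,0,0,0,0]

```text
time: 7.53
tool_pos: [0.5183, -0.0819, 0.1476]
tool_rot: [-0.001, -0.095, 0.995, 0.0]
contact_force: [0.7, 0.3, -1.8]
gripper_width: 0.25
grasp_force: 59.4
```

```bash
python3 -c "
from h import *
to(*P['Rr'],.0786)
w,f=cam('wrist'); cv2.imwrite('pics/w5.png',f['image'])
"
```

```text
t7.53 pos [ 0.5183 -0.0819  0.1476] yaw 0.191 spin -0.001 w 0.250 F [ 0.7  0.3 -1.8] g 59.4 shift(mm, after spin) [-1.3 -0.  69. ] now [-1.4 -0.  69. ]
```

View pics/w5.png

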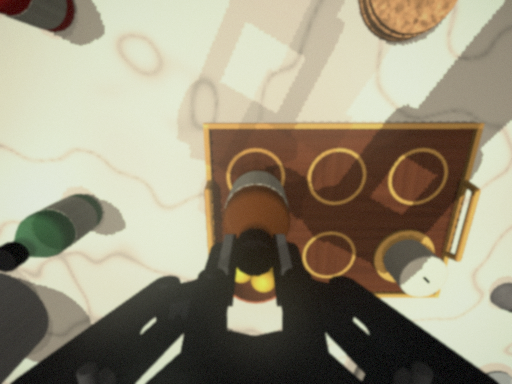

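Call:
move_arm:
  increments: [-1,0,25,0,0,0,0,25,0,0,0,0,10,0,0,0,0,4,0,0,0,0,2,0,0,0,0,0,0,0,0,0,0,0,0]

```text
time: 8.17
tool_pos: [0.5208, -0.0815, 0.084]
tool_rot: [0.001, -0.096, 0.995, -0.0]
contact_force: [0.1, 0.2, -2.3]
gripper_width: 0.252
grasp_force: 59.3
```

```bash
python3 -c "
from h import *
to(*P['Rr'],.0786)
"
```

```text
t8.17 pos [ 0.5208 -0.0815  0.084 ] yaw 0.192 spin -0.001 w 0.252 F [ 0.1  0.2 -2.3] g 59.3 shift(mm, after spin) [1.3 0.1 5.4] now [1.4 0.1 5.4]
```

Call:
move_arm:
  increments: [0,0,2,0,0,0,0,1,0,0,0,0,1,0,0,0,0,0,0,0,0,0,0,0,0]

```text
time: 8.58
tool_pos: [0.52, -0.081, 0.0788]
tool_rot: [0.0, -0.096, 0.995, -0.0]
contact_force: [0.4, -0.3, -1.9]
gripper_width: 0.249
grasp_force: 59.6
```

Call:
move_arm:
  increments: [0,0,1,0,0,0,0,0,0,0,0,0,0,0,0]

```text
time: 8.83
tool_pos: [0.5206, -0.081, 0.0787]
tool_rot: [0.001, -0.096, 0.995, -0.0]
contact_force: [-0.8, 2.4, 5.0]
gripper_width: 0.253
grasp_force: 60.0
```

Call:
move_arm:
  increments: [0,0,0,0,0.35,0,0,0,0,0.5,0,0,0,0,0.65,0,0,0,0,0.65,0,0,-20,0,0.65,0,0,-35,0,0.65,0,0,-35,0,0.65]

```text
time: 9.42
tool_pos: [0.5182, -0.0806, 0.1665]
tool_rot: [-0.002, -0.096, 0.995, 0.001]
contact_force: [0.3, -0.1, 0.2]
gripper_width: 0.654
grasp_force: 0.0
```

Call:
move_arm:
  increments: [-7,-35,0,0,0.65,-7,-35,0,0,0.65,-7,-35,0,0,0.65,-7,-35,0,0,0.65,-7,-35,0,0,0.65,-7,-33,0,0,0.65,-3,-15,0,0,0.65,0,0,0,0,0.65]

```text
time: 10.08
tool_pos: [0.6069, -0.2947, 0.1667]
tool_rot: [-0.0, -0.094, 0.996, -0.0]
contact_force: [-0.9, 0.4, -0.2]
gripper_width: 0.649
grasp_force: 0.0
```

Call:
move_arm:
  increments: [0,0,0,0,0.65,0,0,0,0,0.65]

```text
time: 10.25
tool_pos: [0.6062, -0.2904, 0.167]
tool_rot: [-0.0, -0.096, 0.995, 0.0]
contact_force: [0.0, -0.6, -0.1]
gripper_width: 0.651
grasp_force: 0.0
```

```bash
python3 -c "
from h import *
to(*P['green'],.069)
w,f=cam('wrist'); np.savez('wg.npz',**wr(w,f))
s,f=cam('top'); np.savez('t1.npz',**f)
s,g=cam('scene'); np.savez('s1.npz',**g)
# predicted cap pixels of amber at R ring, and measured dark cap centroid
for f,n in ((f,'top'),(g,'scene')):
    c=proj(f,(*P['Rr'],.006+.113)); x,y=c.round().astype(int)
    p=f['image'][y-12:y+13,x-12:x+13].astype(float).max(2); m=(p<28); v,u=np.nonzero(m)
    print(n,c.round(1),m.sum(),(u.mean()+x-12).round(1),(v.mean()+y-12).round(1))
"
```

```text
t10.25 pos [ 0.6062 -0.2904  0.167 ] yaw 0.193 spin 0.000 w 0.651 F [ 0.  -0.6 -0.1] g 0.0 shift(mm, after spin) [-0.8 -0.9 98. ] now [-0.9 -1.  98. ]
top [291.3 186. ] 63 290.2 186.6
scene [238.8 194.2] 93 240.2 193.6
```

Call:
move_arm:
  increments: [-1,-1,30,0,0.65,0,0,30,0,0.65,0,0,25,0,0.65,0,0,10,0,0.65,0,0,3,0,0.65,0,0,0,0,0.65]

```text
time: 10.9
tool_pos: [0.6076, -0.2915, 0.0693]
tool_rot: [-0.0, -0.096, 0.995, 0.0]
contact_force: [-0.3, 0.4, 0.9]
gripper_width: 0.65
grasp_force: 0.0
```

Call:
move_arm:
  increments: [0,0,0,0,0.5,0,0,0,0,0.35,0,0,0,0,0.2,0,0,0,0,0,0,0,0,0,0,0,0,0,0,0,0,0,0,0,0]

```text
time: 11.48
tool_pos: [0.6093, -0.2928, 0.0724]
tool_rot: [0.002, -0.096, 0.995, -0.001]
contact_force: [-0.6, 0.3, 5.8]
gripper_width: 0.249
grasp_force: 58.6
```

```bash
python3 -c "
from h import *
to(*P['L'],.22)
"
```

```text
t11.48 pos [ 0.6093 -0.2928  0.0724] yaw 0.192 spin -0.000 w 0.249 F [-0.6  0.3  5.8] g 58.6 shift(mm, after spin) [  47.7  424.3 -147.6] now [  47.3  424.  -148.8]
```

Call:
move_arm:
  increments: [0,0,-10,0,0,0,0,-30,0,0,0,0,-35,0,0,0,0,-35,0,0,0,0,-30,0,0,0,0,-15,0,0,0,0,0,0,0]

```text
time: 12.07
tool_pos: [0.6097, -0.2934, 0.2302]
tool_rot: [0.003, -0.096, 0.995, -0.003]
contact_force: [0.6, -0.3, -1.5]
gripper_width: 0.249
grasp_force: 59.3
```

Call:
move_arm:
  increments: [2,15,0,0,0,3,30,0,0,0,4,38,0,0,0,4,38,0,0,0,4,38,0,0,0,4,38,0,0,0,5,38,0,0,0,5,38,0,0,0]

```text
time: 12.73
tool_pos: [0.5228, -0.0283, 0.2209]
tool_rot: [-0.002, -0.096, 0.995, 0.001]
contact_force: [-0.1, 0.3, -3.4]
gripper_width: 0.247
grasp_force: 59.3
```

Call:
move_arm:
  increments: [5,38,0,0,0,5,38,0,0,0,4,38,0,0,0,2,24,0,0,0,0,12,0,0,0,0,0,0,0,0,0,0,0,0,0,0,0,0,0,0]

```text
time: 13.4
tool_pos: [0.4807, 0.1131, 0.2232]
tool_rot: [-0.001, -0.095, 0.995, -0.0]
contact_force: [-0.2, 0.6, -2.3]
gripper_width: 0.252
grasp_force: 59.4
```

```bash
python3 -c "
from h import *
to(*P['L'],.0786)
"
```

```text
t13.40 pos [0.4807 0.1131 0.2232] yaw 0.191 spin -0.001 w 0.252 F [-0.2  0.6 -2.3] g 59.4 shift(mm, after spin) [ -0.9   1.3 144.6] now [ -1.2   1.4 144.6]
```

Call:
move_arm:
  increments: [-0.5,1,20,0,0,0,0,35,0,0,0,0,35,0,0,0,0,30,0,0,0,0,14,0,0,0,0,5,0,0,0,0,0,0,0,0,0,0,0,0]

```text
time: 14.07
tool_pos: [0.4822, 0.1145, 0.0864]
tool_rot: [0.001, -0.095, 0.995, -0.0]
contact_force: [0.7, 0.0, -3.1]
gripper_width: 0.25
grasp_force: 59.4
```

```bash
python3 -c "
from h import *
to(*P['L'],.0786)
"
```

```text
t14.07 pos [0.4822 0.1145 0.0864] yaw 0.191 spin -0.002 w 0.250 F [ 0.7  0.  -3.1] g 59.4 shift(mm, after spin) [0.8 0.3 7.8] now [0.8 0.3 7.8]
```

Call:
move_arm:
  increments: [0,0,4,0,0,0,0,2,0,0,0,0,0,0,0,0,0,0,0,0]

```text
time: 14.4
tool_pos: [0.4815, 0.1152, 0.0801]
tool_rot: [0.001, -0.096, 0.995, -0.0]
contact_force: [0.2, -0.3, -3.7]
gripper_width: 0.251
grasp_force: 59.4
```

Call:
move_arm:
  increments: [0,0,1,0,0,0,0,1,0,0,0,0,0,0,0,0,0,0,0,0]

```text
time: 14.73
tool_pos: [0.4817, 0.1154, 0.0784]
tool_rot: [0.001, -0.096, 0.995, 0.0]
contact_force: [0.3, 1.0, 2.6]
gripper_width: 0.25
grasp_force: 59.9
```

Call:
move_arm:
  increments: [0,0,0,0,0.35,0,0,0,0,0.5,0,0,0,0,0.65,0,0,0,0,0.65,0,0,-20,0,0.65,0,0,-35,0,0.65,0,0,-35,0,0.65]

```text
time: 15.32
tool_pos: [0.4796, 0.115, 0.1668]
tool_rot: [-0.002, -0.096, 0.995, -0.0]
contact_force: [0.8, -0.8, -0.1]
gripper_width: 0.65
grasp_force: 0.0
```

Call:
move_arm:
  increments: [10,35,0,0,1,11,35,0,0,1,11,35,0,0,1,11,35,0,0,1,10,34,0,0,1,5,15,0,0,1,0,0,0,0,1,0,0,0,0,1]

```text
time: 15.98
tool_pos: [0.3878, 0.29, 0.1674]
tool_rot: [0.0, -0.097, 0.995, -0.0]
contact_force: [-0.2, 0.0, -0.1]
gripper_width: 0.995
grasp_force: 0.0
```

```bash
python3 -c "
from h import *
to(*P['jar'],.01)
w,f=cam('wrist'); g=wr(w,f)
a=cv2.resize(f['image'],None,fx=1.0,fy=1.0)
c=proj(g,(*P['jar'],.06)); print(c)
s,t=cam('top'); x,y=215,150
i=cv2.resize(np.clip(t['image'][y:y+80,x-20:x+90]*1.6,0,255).astype(np.uint8),None,fx=2.5,fy=2.5)
i=np.vstack([i,np.zeros((384-i.shape[0],i.shape[1],3),np.uint8)])
cv2.imwrite('pics/j.png',np.hstack([a,i]))
"
```

```text
t15.98 pos [0.3878 0.29   0.1674] yaw 0.194 spin 0.002 w 0.995 F [-0.2  0.  -0.1] g 0.0 shift(mm, after spin) [ -0.5  -0.4 157.4] now [ -0.4  -0.4 157.4]
[253.70667844 183.30122007]
```

View pics/j.png

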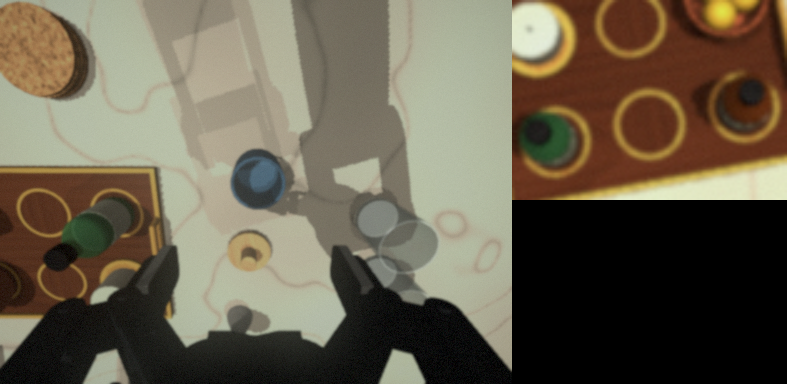

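Call:
move_arm:
  increments: [0,2,35,0,1,0,0,35,0,1,0,0,35,0,1,0,0,30,0,1,0,0,18,0,1,0,0,8,0,1,0,0,0,0,1,0,0,0,0,1]

```text
time: 16.75
tool_pos: [0.3887, 0.2912, 0.0072]
tool_rot: [0.0, -0.095, 0.995, 0.0]
contact_force: [0.9, 0.6, 0.6]
gripper_width: 1.003
grasp_force: 0.0
```

Call:
move_arm:
  increments: [0,0,0,0,0.9,0,0,0,0,0.8,0,0,0,0,0.7,0,0,0,0,0.6,0,0,0,0,0.4,0,0,0,0,0.4,0,0,0,0,0.4]

```text
time: 17.33
tool_pos: [0.3894, 0.2926, 0.0093]
tool_rot: [0.002, -0.096, 0.995, 0.001]
contact_force: [-1.8, -1.6, 7.3]
gripper_width: 0.701
grasp_force: 63.2
```

```bash
python3 -c "
from h import *
to(*P['M'],.12)
"
```

```text
t17.33 pos [0.3894 0.2926 0.0093] yaw 0.192 spin -0.000 w 0.701 F [-1.8 -1.6  7.3] g 63.2 shift(mm, after spin) [ -56.1 -292.3 -110.7] now [ -56.6 -292.2 -110.8]
```

Call:
move_arm:
  increments: [0,0,-8,0,0.4,0,0,-25,0,0.4,0,0,-35,0,0.4,0,0,-35,0,0.4,0,0,-32,0,0.4,0,0,-20,0,0.4,0,0,0,0,0.4,0,0,0,0,0.4]

```text
time: 18.0
tool_pos: [0.3881, 0.2919, 0.1626]
tool_rot: [0.001, -0.096, 0.995, 0.001]
contact_force: [-0.1, 0.2, -2.8]
gripper_width: 0.7
grasp_force: 66.0
```

Call:
move_arm:
  increments: [-3,-15,0,0,0.4,-6,-30,0,0,0.4,-7,-38,0,0,0.4,-7,-38,0,0,0.4,-7,-38,0,0,0.4,-7,-38,0,0,0.4,-7,-38,0,0,0.4,-7,-30,0,0,0.4]

```text
time: 18.67
tool_pos: [0.4868, 0.0387, 0.158]
tool_rot: [-0.003, -0.095, 0.995, 0.0]
contact_force: [0.5, 0.9, -2.8]
gripper_width: 0.695
grasp_force: 66.1
```

Call:
move_arm:
  increments: [-4,-20,0,0,0.4,-1,-7,0,0,0.4,0,0,0,0,0.4,0,0,0,0,0.4,0,0,0,0,0.4]

```text
time: 19.08
tool_pos: [0.4974, 0.0169, 0.1602]
tool_rot: [-0.001, -0.097, 0.995, 0.001]
contact_force: [-0.4, 0.4, -2.9]
gripper_width: 0.697
grasp_force: 66.1
```

```bash
python3 -c "
from h import *
to(*P['M'],.0153)
"
```

```text
t19.08 pos [0.4974 0.0169 0.1602] yaw 0.193 spin 0.001 w 0.697 F [-0.4  0.4 -2.9] g 66.1 shift(mm, after spin) [ -2.9  -1.  144.9] now [ -3.2  -1.2 144.9]
```

Call:
move_arm:
  increments: [-2,-1,20,0,0.4,0,0,35,0,0.4,0,0,35,0,0.4,0,0,28,0,0.4,0,0,12,0,0.4,0,0,5,0,0.4,0,0,0,0,0.4,0,0,0,0,0.4]

```text
time: 19.75
tool_pos: [0.502, 0.0154, 0.0283]
tool_rot: [0.001, -0.096, 0.995, -0.0]
contact_force: [0.5, -0.2, -1.4]
gripper_width: 0.698
grasp_force: 66.1
```

```bash
python3 -c "
from h import *
to(*P['M'],.0153)
"
```

```text
t19.75 pos [0.502  0.0154 0.0283] yaw 0.193 spin 0.000 w 0.698 F [ 0.5 -0.2 -1.4] g 66.1 shift(mm, after spin) [ 1.4  1.3 13. ] now [ 1.4  1.3 13. ]
```

Call:
move_arm:
  increments: [1,1,6,0,0.4,0,0,3,0,0.4,0,0,1,0,0.4,0,0,0,0,0.4,0,0,0,0,0.4]

```text
time: 20.17
tool_pos: [0.4996, 0.0158, 0.0168]
tool_rot: [0.0, -0.096, 0.995, -0.0]
contact_force: [0.3, -0.4, -1.7]
gripper_width: 0.696
grasp_force: 66.1
```

Call:
move_arm:
  increments: [0,0,1,0,0.4,0,0,1,0,0.4,0,0,0,0,0.4,0,0,0,0,0.4]

```text
time: 20.5
tool_pos: [0.4998, 0.0157, 0.0154]
tool_rot: [0.0, -0.096, 0.995, -0.0]
contact_force: [-4.9, -0.3, 4.7]
gripper_width: 0.698
grasp_force: 66.7
```

Call:
move_arm:
  increments: [0,0,0,0,0.75,0,0,0,0,0.85,0,0,0,0,0.95,0,0,0,0,0.95,0,0,-15,0,0.95,0,0,-35,0,0.95,0,0,-38,0,0.95,0,0,-38,0,0.95]

```text
time: 21.17
tool_pos: [0.4986, 0.016, 0.1411]
tool_rot: [-0.001, -0.096, 0.995, 0.0]
contact_force: [1.1, -0.4, 0.5]
gripper_width: 0.951
grasp_force: 0.0
```

Call:
move_arm:
  increments: [0,0,-28,0,0.95,-7,30,0,0,0.65,-7,38,0,0,0.65,-8,38,0,0,0.65,-8,38,0,0,0.65,-8,38,0,0,0.65,-8,38,0,0,0.65,-8,38,0,0,0.65]

```text
time: 21.83
tool_pos: [0.5029, 0.2814, 0.1685]
tool_rot: [0.0, -0.096, 0.995, 0.0]
contact_force: [1.1, -0.9, 0.1]
gripper_width: 0.644
grasp_force: 0.0
```

Call:
move_arm:
  increments: [-3,22,0,0,0.65,0,0,0,0,0.65,0,0,0,0,0.65,0,0,0,0,0.65]

```text
time: 22.17
tool_pos: [0.5018, 0.301, 0.1682]
tool_rot: [-0.0, -0.096, 0.995, -0.0]
contact_force: [-0.5, -0.8, -0.2]
gripper_width: 0.652
grasp_force: 0.0
```

```bash
python3 -c "
from h import *
to(*P['lid'],.0)
w,f=cam('wrist'); g=wr(w,f); np.savez('wl.npz',**g)
print(proj(g,(*P['lid'],.013)),proj(g,(*P['lid'],.041)))
s,t=cam('top'); s,sc=cam('scene')
a=t['image'][135:225,195:315]; a=cv2.resize(a,None,fx=3.3,fy=3.3,interpolation=2)
b=f['image'][110:280,180:330]; b=cv2.resize(b,None,fx=2.6,fy=2.6,interpolation=2)
H=max(a.shape[0],b.shape[0]); pad=lambda i:np.vstack([i,np.zeros((H-i.shape[0],i.shape[1],3),np.uint8)])
cv2.imwrite('pics/l.png',np.clip(np.hstack([pad(a),pad(b)])*1.5,0,255))
"
```

```text
t22.17 pos [0.5018 0.301  0.1682] yaw 0.192 spin -0.000 w 0.652 F [-0.5 -0.8 -0.2] g 0.0 shift(mm, after spin) [ -0.3   0.4 168.2] now [ -0.4   0.5 168.2]
[254.48082018 172.85010184] [254.50168349 178.5759692 ][ WARN:0@5.647] global loadsave.cpp:1063 imwrite_ Unsupported depth image for selected encoder is fallbacked to CV_8U.
```

View pics/l.png

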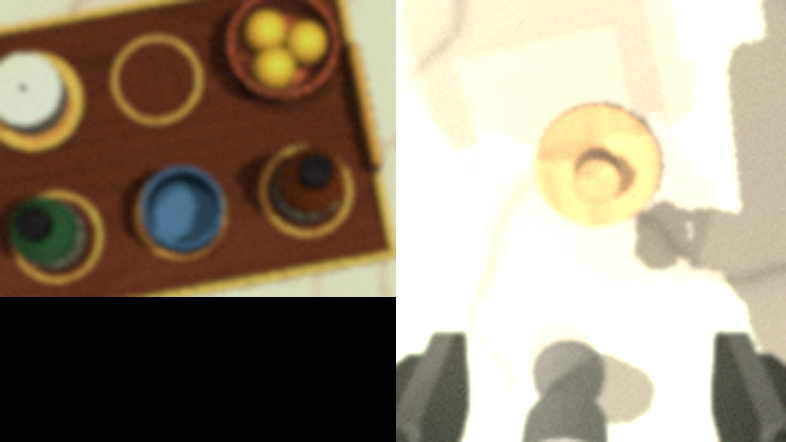

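Call:
move_arm:
  increments: [0,2,35,0,0.6,0,0,38,0,0.6,0,0,38,0,0.6,0,0,30,0,0.6,0,0,18,0,0.6,0,0,8,0,0.6,0,0,3,0,0.6,0,0,0,0,0.6]

```text
time: 22.98
tool_pos: [0.502, 0.3031, -0.0012]
tool_rot: [0.0, -0.095, 0.995, 0.0]
contact_force: [-0.2, 0.7, 0.7]
gripper_width: 0.597
grasp_force: 0.0
```

Call:
move_arm:
  increments: [0,0,0,0,0.5,0,0,0,0,0.35,0,0,0,0,0.25,0,0,0,0,0.15,0,0,0,0,0.1,0,0,0,0,0.1,0,0,0,0,0.1,0,0,0,0,0.1]

```text
time: 23.65
tool_pos: [0.503, 0.3044, 0.0007]
tool_rot: [0.002, -0.096, 0.995, 0.001]
contact_force: [-0.9, 0.1, 7.3]
gripper_width: 0.218
grasp_force: 58.5
```

```bash
python3 -c "
from h import *
t=dict(np.load('top0.npz')); c=lambda U,V:(U/3.3+194.65,V/3.3+134.65)
j=onz(t,*c(181,208),.066);print('jar',j,'green',onz(t,*c(35,224),.122),'amber',onz(t,*c(318,170),.122)); print(P['M'],P['L'],P['Rr'])
to(j[0],j[1],.12)
"
```

```text
jar [0.49800889 0.01508739 0.066     ] green [0.47964883 0.114039   0.122     ] amber [ 0.51860797 -0.08078306  0.122     ]
(0.5004, 0.0164) (0.4813, 0.1146) (0.5195, -0.0817)
t23.65 pos [0.503  0.3044 0.0007] yaw 0.192 spin -0.000 w 0.218 F [-0.9  0.1  7.3] g 58.5 shift(mm, after spin) [  60.3 -283.  -119.3] now [  59.9 -282.9 -119.7]
```

Call:
move_arm:
  increments: [0,0,-8,0,0.1,0,0,-25,0,0.1,0,0,-35,0,0.1,0,0,-35,0,0.1,0,0,-35,0,0.1,0,0,-22,0,0.1,0,0,0,0,0.1,0,0,0,0,0.1]

```text
time: 24.32
tool_pos: [0.5024, 0.304, 0.1608]
tool_rot: [0.002, -0.096, 0.995, 0.001]
contact_force: [-1.0, -0.1, -1.1]
gripper_width: 0.216
grasp_force: 58.8
```

Call:
move_arm:
  increments: [4,-15,0,0,0.1,6,-30,0,0,0.1,8,-38,0,0,0.1,8,-38,0,0,0.1,8,-38,0,0,0.1,8,-38,0,0,0.1,7,-35,0,0,0.1,6,-28,0,0,0.1]

```text
time: 24.98
tool_pos: [0.4948, 0.0349, 0.1558]
tool_rot: [-0.002, -0.095, 0.995, -0.0]
contact_force: [1.2, 0.5, -1.8]
gripper_width: 0.214
grasp_force: 58.8
```

Call:
move_arm:
  increments: [4,-15,0,0,0.1,1,-6,0,0,0.1,0,0,0,0,0.1,0,0,0,0,0.1,0,0,0,0,0.1]

```text
time: 25.4
tool_pos: [0.4958, 0.0172, 0.1577]
tool_rot: [-0.001, -0.096, 0.995, 0.0]
contact_force: [0.4, -0.4, 0.2]
gripper_width: 0.213
grasp_force: 58.8
```

```bash
python3 -c "
from h import *
to(.4990,.0155,.0607)
"
```

```text
t25.40 pos [0.4958 0.0172 0.1577] yaw 0.193 spin 0.001 w 0.213 F [ 0.4 -0.4  0.2] g 58.8 shift(mm, after spin) [-2.8 -2.2 97. ] now [-3.  -2.3 97. ]
```

Down to about 12 mm above the seat, then check.

Call:
move_arm:
  increments: [-2,-2,20,0,0.1,0,0,30,0,0.1,0,0,22,0,0.1,0,0,8,0,0.1,0,0,4,0,0.1,0,0,0,0,0.1,0,0,0,0,0.1,0,0,0,0,0.1]

```text
time: 26.07
tool_pos: [0.5, 0.0148, 0.0764]
tool_rot: [0.002, -0.096, 0.995, -0.0]
contact_force: [0.1, 0.0, -0.6]
gripper_width: 0.211
grasp_force: 58.8
```

```bash
python3 -c "
from h import *
to(.4990,.0155,.0607)
"
```

```text
t26.07 pos [0.5    0.0148 0.0764] yaw 0.193 spin 0.000 w 0.211 F [ 0.1  0.  -0.6] g 58.8 shift(mm, after spin) [ 0.9  0.9 15.7] now [ 0.9  0.9 15.7]
```

Call:
move_arm:
  increments: [1,1,5,0,0.1,0,0,3,0,0.1,0,0,2,0,0.1,0,0,2,0,0.1,0,0,1,0,0.1,0,0,0,0,0.1,0,0,0,0,0.1]

```text
time: 26.65
tool_pos: [0.4974, 0.0154, 0.0614]
tool_rot: [-0.0, -0.096, 0.995, 0.0]
contact_force: [0.8, 0.9, -0.5]
gripper_width: 0.214
grasp_force: 58.8
```

Call:
move_arm:
  increments: [0,0,1,0,0.1,0,0,0,0,0.1,0,0,0,0,0.1]

```text
time: 26.9
tool_pos: [0.4977, 0.0154, 0.0607]
tool_rot: [0.0, -0.096, 0.995, -0.0]
contact_force: [-0.2, -0.3, -0.3]
gripper_width: 0.215
grasp_force: 58.9
```

Call:
move_arm:
  increments: [0,0,1,0,0.1,0,0,0,0,0.1,0,0,0,0,0.1]

```text
time: 27.15
tool_pos: [0.498, 0.0154, 0.0608]
tool_rot: [0.0, -0.096, 0.995, -0.0]
contact_force: [-2.8, 0.6, 5.7]
gripper_width: 0.215
grasp_force: 59.5
```

Call:
move_arm:
  increments: [0,0,0,0,0.3,0,0,0,0,0.4,0,0,0,0,0.5,0,0,0,0,0.6,0,0,-15,0,0.6,0,0,-35,0,0.6,0,0,-35,0,0.6,0,0,-25,0,0.6]

```text
time: 27.82
tool_pos: [0.4981, 0.0154, 0.1722]
tool_rot: [0.001, -0.096, 0.995, -0.0]
contact_force: [0.8, 0.2, -0.2]
gripper_width: 0.598
grasp_force: 0.0
```

```bash
python3 -c "
from h import *
to(*P['jig'],.17)
"
```

```text
t27.82 pos [0.4981 0.0154 0.1722] yaw 0.192 spin -0.000 w 0.598 F [ 0.8  0.2 -0.2] g 0.0 shift(mm, after spin) [-182.2  264.6    2.2] now [-182.1  264.7    2.4]
```

Call:
move_arm:
  increments: [-12,17,0,0,0.9,-23,33,0,0,0.9,-23,33,0,0,0.9,-23,33,0,0,0.9,-23,33,0,0,0.9,-23,33,0,0,0.9,-23,33,0,0,0.9,-18,28,0,0,0.9]

```text
time: 28.48
tool_pos: [0.6165, 0.2887, 0.1688]
tool_rot: [-0.0, -0.096, 0.995, 0.0]
contact_force: [0.3, -0.3, -0.4]
gripper_width: 0.902
grasp_force: 0.0
```

Call:
move_arm:
  increments: [-10,16,0,0,0.9,-4,5,0,0,0.9,0,0,0,0,0.9,0,0,0,0,0.9,0,0,0,0,0.9]

```text
time: 28.9
tool_pos: [0.6254, 0.3081, 0.1693]
tool_rot: [-0.0, -0.095, 0.995, -0.0]
contact_force: [0.8, -0.2, -0.6]
gripper_width: 0.899
grasp_force: 0.0
```

```bash
python3 -c "
from h import *
to(*P['jig'],.035)
w,f=cam('wrist'); g=wr(w,f); np.savez('wj.npz',**g)
c=proj(g,(*P['jig'],.09)); print(c)
x,y=c.round().astype(int); p=f['image'][y-40:y+40:4,x-40:x+44:4].max(2); print(p)
"
```

```text
t28.90 pos [0.6254 0.3081 0.1693] yaw 0.191 spin -0.001 w 0.899 F [ 0.8 -0.2 -0.6] g 0.0 shift(mm, after spin) [ -1.2   1.7 134.3] now [ -1.3   1.8 134.3]
[255.80750393 191.88149596]
[[167 162 180 184 184 183 186 184 183 184 180 183 180 183 175 166 162 165
  181 180 182]
 [175 160 176 183 182 185 187 186 187 171 153 148 170 182 179 163 171 181
  192 184 187]
 [191 189 167 177 184 182 186 185 136 112 106 102 101 135 191 184 190 188
  192 194 198]
 [196 194 185 173 179 179 181 150 114 104  96  94  82  83 120 129 182 188
  188 195 195]
 [199 196 193 188 182 182 169 114  97  88  87  89  81  77  87 119 118 133
  174 196 197]
 [196 198 197 190 175 178 186 103  90  97 106 112  93  78  81 115 119 119
  120 171 195]
 [190 189 192 190 176 181 180  95 121 120  95  93 115 137 100 104 121 117
  118 122 191]
 [192 192 188 189 176 188 158 129  94  81  79  83  79  79 123 103 117 119
  116 118 182]
 [190 192 192 186 180 191 143 104  82  81  81  82  83  78  81 134 119 118
  116 123 188]
 [192 190 186 179 188 188 139  82  83  80  80  78  79  82  89 129 130 113
  118 135 180]
 [193 190 182 190 189 188 1
[... 163 characters left out ...]
2 192 187 188 181 115  89  77  82  87  89  90  94 159 118 117
  155 120 121]
 [191 193 192 188 191 189 189 142  80  71  71  70  68  86 136 121 119 121
  115 117 120]
 [190 193 189 189 191 192 190 189 149  97  79  81  90 116 117 120 118 117
  122 120 120]
 [190 188 191 189 191 190 190 189 193 187 177 177 181 190 177 147 128 121
  176 126 131]
 [190 190 192 190 190 192 190 190 191 192 188 190 190 190 189 189 187 189
  190 189 199]
 [191 190 189 190 192 191 189 189 191 191 191 190 192 190 193 193 193 188
  189 192 190]
 [191 193 190 190 192 192 189 194 190 196 199 198 199 199 195 200 201 197
  198 190 186]
 [190 192 191 199 200 199 199 198 198 200 200 199 199 198 198 198 200 200
  191 186 197]]
```

Call:
move_arm:
  increments: [-1,2,30,0,0.85,0,0,38,0,0.85,0,0,35,0,0.85,0,0,22,0,0.85,0,0,9,0,0.85,0,0,3,0,0.85,0,0,0,0,0.85,0,0,0,0,0.85]

```text
time: 29.62
tool_pos: [0.6279, 0.3118, 0.0352]
tool_rot: [0.002, -0.096, 0.995, 0.0]
contact_force: [0.8, 0.7, 0.5]
gripper_width: 0.847
grasp_force: 0.0
```

Call:
move_arm:
  increments: [0,0,0,0,0.75,0,0,0,0,0.65,0,0,0,0,0.55,0,0,0,0,0.45,0,0,0,0,0.35,0,0,0,0,0.3,0,0,0,0,0.3,0,0,0,0,0.3]

```text
time: 30.28
tool_pos: [0.6274, 0.3122, 0.0343]
tool_rot: [0.001, -0.096, 0.995, 0.0]
contact_force: [-0.4, 1.2, 4.6]
gripper_width: 0.467
grasp_force: 60.9
```

```bash
python3 -c "
from h import *
to(*P['B'],.14)
"
```

```text
t30.28 pos [0.6274 0.3122 0.0343] yaw 0.192 spin -0.000 w 0.467 F [-0.4  1.2  4.6] g 60.9 shift(mm, after spin) [  71.2 -266.  -105.7] now [  70.9 -266.  -106.1]
```

Call:
move_arm:
  increments: [0,0,-8,0,0.3,0,0,-25,0,0.3,0,0,-35,0,0.3,0,0,-30,0,0.3,0,0,-12,0,0.3,0,0,0,0,0.3,4,-15,0,0,0.3,8,-30,0,0,0.3]

```text
time: 30.95
tool_pos: [0.6212, 0.2661, 0.1393]
tool_rot: [-0.002, -0.098, 0.995, -0.0]
contact_force: [1.3, -1.0, -0.6]
gripper_width: 0.469
grasp_force: 60.8
```

Call:
move_arm:
  increments: [10,-37,0,0,0.3,10,-37,0,0,0.3,10,-37,0,0,0.3,9,-36,0,0,0.3,8,-34,0,0,0.3,6,-22,0,0,0.3,4,-12,0,0,0.3,1,-5,0,0,0.3]

```text
time: 31.62
tool_pos: [0.6061, 0.036, 0.1395]
tool_rot: [-0.002, -0.095, 0.996, 0.0]
contact_force: [0.4, 0.1, -0.3]
gripper_width: 0.468
grasp_force: 60.8
```

Call:
move_arm:
  increments: [0,0,0,0,0.3,0,0,0,0,0.3,0,0,0,0,0.3]

```text
time: 31.87
tool_pos: [0.608, 0.0394, 0.142]
tool_rot: [-0.0, -0.097, 0.995, 0.0]
contact_force: [0.2, 0.4, -1.7]
gripper_width: 0.465
grasp_force: 60.8
```

```bash
python3 -c "
from h import *
to(P['B'][0],P['B'][1],.0403)
"
```

```text
t31.87 pos [0.608  0.0394 0.142 ] yaw 0.194 spin 0.001 w 0.465 F [ 0.2  0.4 -1.7] g 60.8 shift(mm, after spin) [ -0.   -1.9 101.7] now [-1.000e-01 -2.000e+00  1.017e+02]
```

Call:
move_arm:
  increments: [0,-1.5,20,0,0.3,0,0,35,0,0.3,0,0,25,0,0.3,0,0,10,0,0.3,0,0,2,0,0.3,0,0,0,0,0.3,0,0,0,0,0.3,0,0,0,0,0.3]

```text
time: 32.53
tool_pos: [0.6104, 0.0367, 0.0531]
tool_rot: [0.002, -0.096, 0.995, -0.0]
contact_force: [-0.0, -0.1, -1.1]
gripper_width: 0.472
grasp_force: 60.8
```

```bash
python3 -c "
from h import *
to(P['B'][0],P['B'][1],.0403)
"
```

```text
t32.53 pos [0.6104 0.0367 0.0531] yaw 0.193 spin 0.000 w 0.472 F [-0.  -0.1 -1.1] g 60.8 shift(mm, after spin) [ 1.8  1.1 12.8] now [ 1.8  1.1 12.8]
```

Call:
move_arm:
  increments: [1,1,5,0,0.3,0,0,3,0,0.3,0,0,2,0,0.3,0,0,1,0,0.3,0,0,0,0,0.3,0,0,0,0,0.3]

```text
time: 33.03
tool_pos: [0.6077, 0.0374, 0.0404]
tool_rot: [0.0, -0.096, 0.995, 0.0]
contact_force: [-2.0, 0.6, 3.7]
gripper_width: 0.471
grasp_force: 61.3
```

Call:
move_arm:
  increments: [0,0,1,0,0.3,0,0,0,0,0.3,0,0,0,0,0.3]

```text
time: 33.28
tool_pos: [0.6081, 0.0375, 0.0404]
tool_rot: [0.001, -0.096, 0.995, 0.0]
contact_force: [-3.5, 1.6, 8.5]
gripper_width: 0.469
grasp_force: 61.8
```

Contact. Release, rise and retreat to the left to clear the view.

Call:
move_arm:
  increments: [0,0,0,0,0.55,0,0,0,0,0.65,0,0,0,0,0.72,0,0,0,0,0.72,0,0,-15,0,0.72,0,0,-35,0,0.72,0,0,-38,0,0.72,0,0,-38,0,0.72]

```text
time: 33.95
tool_pos: [0.6063, 0.0374, 0.1646]
tool_rot: [-0.001, -0.096, 0.995, 0.0]
contact_force: [0.7, 0.0, 0.3]
gripper_width: 0.718
grasp_force: 0.0
```

Call:
move_arm:
  increments: [0,0,-38,0,0.72,10,38,0,0,0.72,10,38,0,0,0.72,10,38,0,0,0.72,10,38,0,0,0.72,10,38,0,0,0.72,10,38,0,0,0.72,10,38,0,0,0.72]

```text
time: 34.62
tool_pos: [0.4866, 0.2865, 0.2023]
tool_rot: [0.0, -0.096, 0.995, -0.0]
contact_force: [0.3, 0.7, 0.4]
gripper_width: 0.716
grasp_force: 0.0
```

Call:
move_arm:
  increments: [10,30,0,0,0.72,10,20,0,0,0.72,0,0,0,0,0.72,0,0,0,0,0.72]

```text
time: 34.95
tool_pos: [0.458, 0.331, 0.2021]
tool_rot: [-0.0, -0.097, 0.995, -0.0]
contact_force: [0.4, -0.7, 0.2]
gripper_width: 0.72
grasp_force: 0.0
```

```bash
python3 -c "
from h import *
s,t=cam('top'); s,c=cam('scene'); np.savez('tf.npz',**t); np.savez('sf.npz',**c); print(s['tool_pos'],s['contact_force'])
r=lambda i,k:cv2.resize(np.clip(i*1.6,0,255).astype(np.uint8),None,fx=k,fy=k,interpolation=2)
a=r(t['image'][125:235,185:320],2.9); b=r(c['image'][130:285,195:365],2.3)
H=max(a.shape[0],b.shape[0]); pad=lambda i:np.vstack([i,np.zeros((H-i.shape[0],i.shape[1],3),np.uint8)])
cv2.imwrite('pics/fin.png',np.hstack([pad(a),pad(b)]))
"
```

```text
[0.45858399 0.33020136 0.20221085] [ 0.4660516  -0.33204088 -0.71299537]
```

View pics/fin.png

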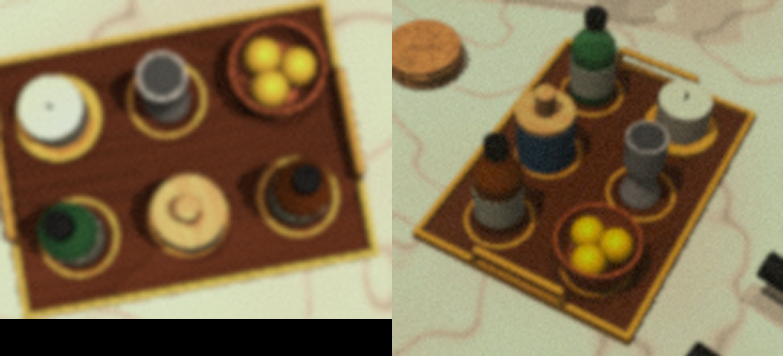

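```bash
python3 -c "
from h import *
t=dict(np.load('tf.npz')); c=lambda U,V:(U/2.9+184.7,V/2.9+124.7)
print(onz(t,*c(163,76),.096),P['B'],onz(t,*c(189,209),.073),P['M'])
print(manip.job_done())"
```

```text
[0.60687421 0.03594145 0.096     ] (0.6084, 0.0375) [0.49941985 0.01399337 0.073     ] (0.5004, 0.0164)
the job is handed in; nothing more can be done
None
```

The bar tray is laid out as asked, in order, and handed in at about 35 s: amber bottle, green bottle, lidded jar and jigger all stand upright and released, within about 3 mm of their ring centres by the top camera; the red bottle was not touched.

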